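# Snap the split clip onto the tensioner shaft

## Task

On the lathe's white belt-tensioner bracket a yellow split clip lies in its channel, open mouth towards the upright steel shaft. Pick up the green-handled fork tool and push the clip with it along the channel until it snaps fully home round the groove at the foot of the shaft, then stand the fork back upright on the bench, clear of the bracket. Do not touch the clip with the gripper, and leave the red-handled drift standing where it is.

Things in the scene. Friction and masses are not known exactly. Their poses are not given: they have to be found in the camera images.
- fork: Right tool, loose, upright, 150 g. Steel foot 40 (x) x 46 (y) x 14 mm high; green handle 24 x 24 mm up from its middle, top at 92 mm; grip it at about 60 mm, best pinched along x. Two steel tines reach to x = +65 mm, 12 mm high from the underside, each 9 mm wide with a 12 mm gap (30 over both). Origin: centre of the foot's underside, below the handle; z up.
- drift: Wrong tool, loose, upright, to be left alone: same foot and handle size as the fork, but the handle is red and one dark blunt bar, 12 mm wide, reaches to x = +49 mm. Origin: centre of the foot's underside.
- clip: Yellow split clip, loose, flat, 50 g. Bridge at the back, 47 mm wide (y), 12 high, x = -26 (rear face, push here) to -16 mm; two spring jaws, 7 high, reach to x = +12 mm, mouth to +x. Origin: underside, on the shaft's axis once home. Starts 34 to 50 mm short, slides freely; from 16 mm short 5 to 10 N spread the jaws, from about 10 mm short it snaps to a firm stop.
- groove (a point): Shaft's axis at deck level, 30 mm above the bench; bracket fixed. Push along +x; z up. Deck: y +-39, x -90 to 125 mm. Groove 20 mm across, 9 high; shaft head over it 28 across, to 22 above the deck. Channel ribs 6 high, inner faces y = +-25.5, x -66 to 12. Fork goes between them, underside 0 to 6 above the deck. Black pulley, 60 across, 32 high, at x = 88. Deck clear otherwise.
Things that resemble listed ones, but are neither listed nor needed, are in the scene too. Several things have the shape of the clip; the one meant has the colours described above.

How it is judged (in metres and radians):
On the way, in this order (a step that is already met when the one before it is completed fails the run):
1. the fork is picked up off the bench (height (world z) of fork above 0.02 m), for 0.1 s.
2. the fork pushes the clip, which is not yet home (contact force between fork and clip above 0.3 N and horizontal distance between clip and groove above 0.008 m), for 0.02 s.
3. the clip has snapped home (horizontal distance between clip and groove below 0.005 m), for 0.2 s.
At the end, for the whole second after the job is handed in: The clip lies flat on the deck, snapped round the groove (its origin within 5 mm of the shaft's axis, tilted less than 10 degrees), and the fork stands upright (within 10 degrees) and still on the bench itself, off the bracket and more than 100 mm from the shaft (horizontal distance between clip and groove below 0.005 m and z of clip in the frame of groove between -0.005 and 0.005 m and angle between each of clip, fork's own z axis and vertical below 0.17 rad and linear speed of each of clip, fork below 0.02 m/s and height (world z) of fork below 0.008 m and contact force between fork and clip below 0.1 N and horizontal distance between fork and groove above 0.1 m); the robot touches nothing.
It fails at once if the gripper or arm touches the clip (contact force between any of the fingers, the arm and clip above 0.5 N).
It fails at once if the red-handled drift is moved by more than 30 mm or tipped over (distance of drift from where it was at the start of the episode above 0.03 m or angle between drift's own z axis and vertical above 0.3 rad).
It also fails if it takes over 54 s, if anything falls off the work surface, if the arm or the gripper's body presses on something with over 40 N, if the wrist force passes 120 N, or if a joint passes its speed limit or range.

## Robot

A 6-joint arm with a two-finger parallel gripper is mounted at the origin on the work surface. World frame = base frame: x ahead of the robot, y to its left, z up, the work surface at z = 0. Lengths are in mm, angles in rad, forces in N, time in s.
With the tool pointing down it reaches from about 325 to 900 mm from the base axis. Payload 6.1 kg.
Tool frame: the origin (TCP) lies between the finger pads; the fingertips stand 25 mm ahead of it and the grasp point (between the pads) lies 6 mm ahead of it; z points along the fingers, y is the line along which they close (so a half turn about z gives the same grasp; the last joint's range is limited). The gripper opens to 87 mm and grips with 3 to 60 N. Pads are 19 mm wide; open, the fingers measure 117 mm over their backs; the gripper's body (75 mm by 190 mm) begins 51 mm behind the grasp point.
Start: joints at [1.118, 0.22, 1.526, -0, 1.395, -0.126], TCP at [200.632, 591.914, 247.538] pointing down, gripper open.
Joint ranges: [-2.98, 2.98], [-0.91, 2.08], [0.09, 2.57], [-1.24, 4.39], [0.2, 2.65], [-2.68, 2.68]. Speed limits (rad/s): [2.57, 2.57, 3.01, 3.14, 3.14, 3.14].

## Interface

Orientations are given as a unit quaternion [x, y, z, w].
In Python, from workcell import r, vision gives the robot as it stands.
- The arm moves only by the tool move_arm, never from a script. Its argument "plan" is a list of rows, each a list of 4 numbers: the shift along the world's x, y, z in cm, then the turn about the world's z in rad. A call has 1 to 10 rows; each row shifts and turns the commanded pose from where the row before left it; what a row does not reach is not made up. A row lasts 1/8 s, in which the tool goes at most 62.5 mm and 10.7 degrees, less where a joint would pass 70% of its speed; a pose out of reach is approached as far as the arm can. A call with a gripper value outside its range is refused whole. "hand" is the gripper's target within -1 to 1 (shut at 1, half-way at 0, fully open at -1), set as the call begins (left out, the last holds). The fingers move at their own pace and stop on an object; "newtons" is the grip in N (left out, the last holds). Time passes only in rows, so rows that do not move let the fingers close. It gives the time, the measured TCP pose, the force, the opening and the grip force at its end, in the units of the state.
- r.sense(): the state, without advancing time (a new reading comes with each control period).
- vision.camera(name): name is "side" or "top"; returns a dict with "image" (384x512x3 uint8, red, green, blue), "fovy" (degrees; the focal length in pixels is half the picture's height over the tangent of half this angle, whatever the lens; pixels are square), "cx", "cy" (the principal point, pixels), "rvec" (rotation vector, rad) and "tvec" (3), from world to camera coordinates, as OpenCV has them. Camera axes: x right, y down, z forward; pixel columns grow to the right and rows downward; lengths in mm; the calibration is good to about 2 mm. A picture is of the moment at which its call begins. There is no depth.
- r.hand_in(): hands the job in; it is judged then, once.
Trained networks look in the newest picture that a camera, given by its name, has taken for a name from the list of things; names that differ only in an ending like _2 or _b are one class to them, and where a whole thing is asked for, a point or a joint stands for the part that bears it (a point fixed in the world has none). Each returns a list of dicts, best first, with "p" (0 to 1); they miss things now and then, are a little off and sometimes report something else, mostly with a low value. They report only what shows in the picture. A call takes as long as a camera call. They do not tell look-alikes from the thing itself.
- vision.cut_out(target, camera): "pixels" (384x512 bool, what is visible of it) and "location" ([column, row] in pixels, amid what is visible of it).
The state is a dict: "clock": time; "joint_pos": joint angles; "qd": joint speeds; "joint_efforts": joint torques, N m; "eef_pos": TCP position; "orientation": TCP orientation; "contact_force": force on the tool from outside, world axes, zero at the start; "wrist_torque": the same for the moment, N m; "grip_width": finger opening in mm; "finger_force": force on a finger pad.
Only numpy, scipy, OpenCV 4.12 (cv2) and the standard library are available. Lean on these libraries where they do the work, as an engineer would, in place of code of your own. Each camera call takes 0.05 s, during which the arm holds its last target. There are 200 camera calls.

## Working session

There is one attempt and no reset: what is moved stays moved. The work goes in short steps, Python scripts to look and compute and a tool call to move; the robot and the scene stay as the last step left them, time stands still between calls to the robot, and variables do not carry over. Pictures are saved under pics/ and viewed, at most 10 in all, crops included, and the job is handed in when it is done.

Besides the shell and the picture viewer there is one more tool, called after "Request:" by a JSON object that holds its "op" and its "data", one argument or row to a line. move_arm: Moves the arm, as the interface text tells. Its arguments: {"type":"object","properties":{"plan":{"type":"array"},"hand":{"type":"number"},"newtons":{"type":"number"}},"required":["plan"]}

```bash
mkdir -p pics; cat > h.py <<'E'
import numpy as np, cv2
from workcell import r, vision
def cam(n):
    c=vision.camera(n); h=c["image"].shape[0]; f=h/2/np.tan(np.radians(c["fovy"])/2)
    c["K"]=np.array([[f,0,c["cx"]],[0,f,c["cy"]],[0,0,1.]]); c["R"]=cv2.Rodrigues(np.array(c["rvec"],float))[0]; c["t"]=np.array(c["tvec"],float); return c
def proj(c,P): return cv2.projectPoints(np.atleast_2d(np.array(P,float)),np.array(c["rvec"],float),c["t"],c["K"],None)[0][:,0]
def onz(c,uv,z):
    d=c["R"].T@np.linalg.inv(c["K"])@np.array([uv[0],uv[1],1.]); o=-c["R"].T@c["t"]; return o+d*(z-o[2])/d[2]
def tri(a,ua,b,ub):
    X=cv2.triangulatePoints(a["K"]@np.c_[a["R"],a["t"]],b["K"]@np.c_[b["R"],b["t"]],np.array(ua,float).reshape(2,1),np.array(ub,float).reshape(2,1))[:,0]; return X[:3]/X[3]
def save(n,im): cv2.imwrite("pics/"+n,cv2.cvtColor(im,cv2.COLOR_RGB2BGR))
E
python3 - <<'E'
from h import *
for n in("top","side"):
    c=cam(n); save(n+"0.png",c["image"]); print(n,-c["R"].T@c["t"],c["fovy"])
    for t in("fork","drift","clip","groove"):
        try: print(t,[(np.round(d["location"]),round(d["p"],2)) for d in vision.cut_out(t,n)])
        except Exception as e: print(t,e)
s=r.sense(); print(s["clock"],s["orientation"],s["grip_width"])
E
```

```text
top [472.17478873 -41.20742035 840.67702446] 49.31830723677264
fork [(array([303., 222.]), 0.67)]
drift [(array([389., 210.]), 0.87)]
clip [(array([182., 170.]), 0.83)]
groove [(array([186., 133.]), 0.71)]
side [ 235.56142202 -427.20540291  592.03223985] 51.63267725186091
fork [(array([259., 253.]), 0.58)]
drift [(array([344., 314.]), 0.9)]
clip [(array([239., 147.]), 0.81), (array([205., 124.]), 0.48)]
groove [(array([263., 139.]), 0.75)]
0.5 [ 1.62677806e-01  9.86679243e-01 -5.77141236e-05  4.77049223e-06] 87.07751433286558
```

View pics/top0.png

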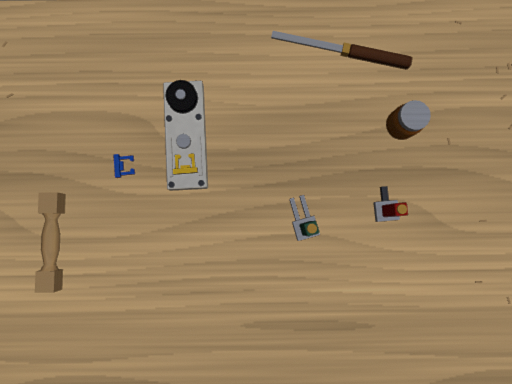

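View pics/side0.png

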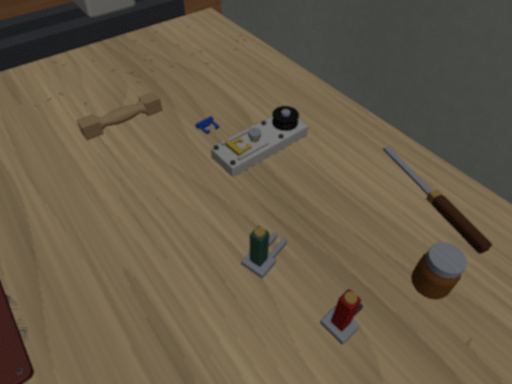

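Top picture: the bracket is at (185,135), with the yellow clip on it at (185,165) and the shaft at (183,141). The fork, with a green handle, is at (305,222).

Look-alikes: the red drift at (389,210) could pass for the fork, and the blue clip at (124,165) for the clip. The screwdriver, jar and wooden piece are distractors. By the description I choose the green fork and the yellow clip. Next is the close crop check.

```bash
python3 - <<'E'
from h import *
a=cam("top");b=cam("side")
def crop(c,x,y,w,h): return cv2.resize(c["image"][y:y+h,x:x+w],(400,300),interpolation=cv2.INTER_CUBIC)
# 5x
save("crop1.png",np.vstack([np.hstack([crop(a,270,185,80,60),crop(a,140,135,80,60)]),np.hstack([crop(b,230,215,80,60),crop(b,205,120,80,60)])]))
E
```

```text
(no output)
```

View pics/crop1.png

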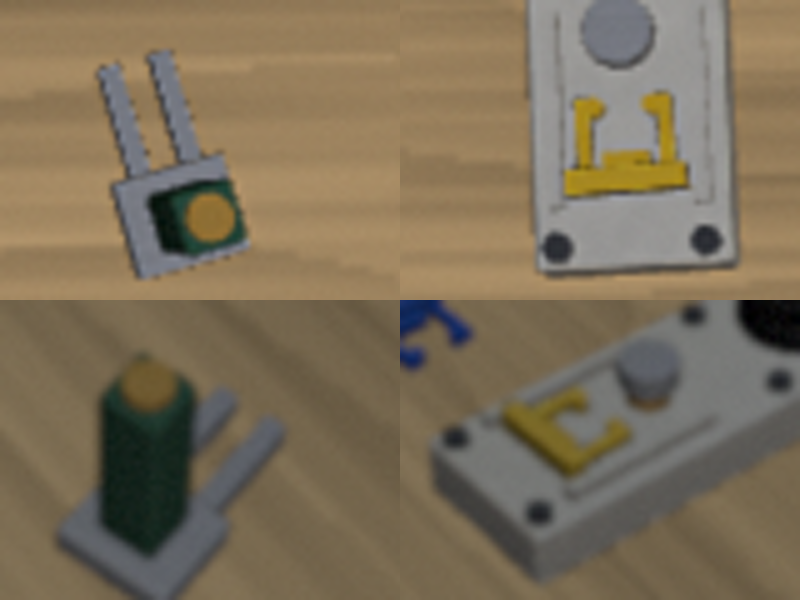

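```bash
cat > fit.py <<'E'
from h import *
from scipy.optimize import least_squares
a=cam("top");b=cam("side")
def px(p,k): 
    ox,oy,bx,by={'tl':(0,0,270,185),'tr':(400,0,140,135),'bl':(0,300,230,215),'br':(400,300,205,120)}[k]
    return np.array([(p[0]-ox+.5)/5-.5+bx,(p[1]-oy+.5)/5-.5+by])
def fit(obs,x0,zfree=True):
    def res(q):
        c,s=np.cos(q[2]),np.sin(q[2]); o=[]
        for k,p,m in obs:
            P=[q[0]+c*m[0]-s*m[1],q[1]+s*m[0]+c*m[1],m[2]+q[3]]
            o.append(proj(a if k[0]=='t' else b,P)[0]-px(p,k))
        return np.ravel(o)
    s=least_squares(res,x0,loss='soft_l1'); print(np.round(s.x,3)); print(np.round(s.fun.reshape(-1,2),2).tolist()); return s.x
fork=[('tl',(97,70),(65,15,12)),('tl',(119,64),(65,6,12)),('tl',(148,54),(65,-6,12)),('tl',(171,50),(65,-15,12)),
('tl',(111,184),(20,23,14)),('tl',(222,155),(20,-23,14)),('tl',(138,277),(-20,23,14)),('tl',(210,217),(0,0,92)),
('bl',(148,386),(0,0,92)),('bl',(58,530),(-20,23,14)),('bl',(285,428),(65,-15,12))]
br=[('tr',(617,32),(0,0,22)),('tr',(538,272),(-90,39,0)),('tr',(737,263),(-90,-39,0)),('br',(648,355),(0,0,22)),('br',(433,442),(-90,39,0)),('br',(537,540),(-90,-39,0))]
g=onz(a,px((617,32),'tr'),52); f=onz(a,px((210,217),'tl'),92)
print(g,f)
F=fit(fork,[f[0],f[1],.2,0]); G=fit(br,[g[0],g[1],0,30])
cl=[('tr',(563,195),(-26,23.5,0)),('tr',(689,186),(-26,-23.5,0)),('br',(505,410),(-26,23.5,12)),('br',(575,465),(-26,-23.5,12))]
C=fit(cl,[G[0]-40,G[1],G[2],30])
print("tri shaft",tri(a,px((617,32),'tr'),b,px((648,355),'br')),"tri handle",tri(a,px((210,217),'tl'),b,px((148,386),'bl')))
R=np.array([[np.cos(G[2]),np.sin(G[2])],[-np.sin(G[2]),np.cos(G[2])]]);print("clip rel",R@(C[:2]-G[:2]),"fork rel",R@(F[:2]-G[:2]))
print(r.sense()["orientation"],r.sense()["eef_pos"])
E
python3 fit.py
```

```text
[634.5217397   90.05460787  52.        ] [ 466.25769588 -146.08022873   92.        ]
[ 4.66009e+02 -1.46066e+02  2.66000e-01 -4.81600e+00]
[[0.17, -0.07], [0.09, -0.11], [0.05, 0.25], [-0.24, -0.19], [-0.04, -0.06], [-0.03, -0.64], [0.26, 0.85], [-0.38, 0.12], [0.19, 0.87], [-0.66, -0.39], [0.55, -0.33]]
[6.36137e+02 9.05570e+01 4.70000e-02 2.61570e+01]
[[0.07, -0.42], [-0.1, 0.4], [-0.0, -0.15], [0.29, 0.64], [-1.39, -0.57], [0.42, 0.11]]
[6.03851e+02 9.24510e+01 6.70000e-02 2.24830e+01]
[[1.01, -0.26], [-0.35, -0.35], [-0.48, -0.29], [-0.32, 0.3]]
tri shaft [634.88102853  90.19824804  50.74444128] tri handle [ 465.94955166 -146.20085465   89.73384517]
clip rel [-32.16140486   3.40724541] fork rel [-181.04706611 -228.37655421]
[1.62661891e-01 9.86681868e-01 5.73277101e-07 6.46876181e-06] [200.63289726 591.90990946 247.54627483]
```

The crops confirm the green two-tined fork and the yellow clip on the white bracket. Triangulated heights agree with the text: handle top about 90 mm, shaft head about 51 mm. Moving above the fork.

Request:
{"op": "move_arm", "data": {
  "plan": [
    [1.65,-4.6,0,-0.06],
    [1.65,-4.6,0,-0.06],
    [1.65,-4.6,0,-0.06],
    [1.65,-4.6,0,-0.06],
    [1.65,-4.6,0,-0.06],
    [1.65,-4.6,0,-0.06],
    [1.65,-4.6,0,-0.06],
    [1.65,-4.6,0,-0.06],
    [1.65,-4.6,0,-0.06],
    [1.65,-4.6,0,-0.06]
  ],
  "hand": -1,
  "newtons": 40
}}

```text
clock: 1.95
eef_pos: [366.1, 130.5, 248.0]
orientation: [0.448, 0.894, 0.0, 0.001]
contact_force: [0.6, 0.5, 0.2]
grip_width: 87.1
finger_force: 0.0
```

Request:
{"op": "move_arm", "data": {
  "plan": [
    [1.65,-4.6,0,-0.06],
    [1.65,-4.6,0,-0.06],
    [1.65,-4.6,0,-0.06],
    [1.65,-4.6,0,-0.06],
    [1.65,-4.6,0,-0.06],
    [1.65,-4.6,0,-0.06],
    [0.1,-0.2,-3,-0.018],
    [0,0,0,0],
    [0,0,0,0]
  ]
}}

```text
clock: 3.08
eef_pos: [465.7, -145.7, 218.3]
orientation: [0.607, 0.795, 0.0, 0.0]
contact_force: [1.0, 0.5, 0.1]
grip_width: 86.6
finger_force: 0.0
```

Request:
{"op": "move_arm", "data": {
  "plan": [
    [0,0,-4,0],
    [0,0,-4,0],
    [0,0,-4,0],
    [0,0,-2,0],
    [0,0,-1.2,0],
    [0,0,0,0],
    [0,0,0,0]
  ]
}}

```text
clock: 3.95
eef_pos: [466.7, -146.4, 67.0]
orientation: [0.607, 0.795, 0.0, 0.001]
contact_force: [0.0, 0.7, -0.3]
grip_width: 87.1
finger_force: 0.0
```

Request:
{"op": "move_arm", "data": {
  "plan": [
    [0,0,0,0],
    [0,0,0,0],
    [0,0,0,0],
    [0,0,0,0],
    [0,0,0,0],
    [0,0,0,0],
    [0,0,0,0],
    [0,0,0,0]
  ],
  "hand": 1,
  "newtons": 40
}}

```text
clock: 4.95
eef_pos: [465.6, -146.0, 65.4]
orientation: [0.607, 0.795, 0.0, -0.0]
contact_force: [-1.2, -0.2, -1.1]
grip_width: 24.0
finger_force: 40.0
```

Request:
{"op": "move_arm", "data": {
  "plan": [
    [0,0,1.5,0],
    [0,0,3,0],
    [0,0,3,0],
    [0.5,3.0,1,0],
    [0.5,4.5,0,-0.055],
    [0.5,4.5,0,-0.055],
    [0.5,4.5,0,-0.055],
    [0.5,4.5,0,-0.054],
    [0,1.9,0,0],
    [0,0,0,0]
  ]
}}

```text
clock: 6.2
eef_pos: [490.6, 84.2, 151.3]
orientation: [0.689, 0.724, 0.0, 0.0]
contact_force: [-0.2, -0.7, -2.0]
grip_width: 24.0
finger_force: 40.0
```

```bash
python3 - <<'E'
from h import *
a=cam("top");b=cam("side")
def crop(c,x,y,w,h): return cv2.resize(c["image"][y:y+h,x:x+w],(400,300),interpolation=cv2.INTER_CUBIC)
save("crop2.png",np.hstack([crop(a,120,110,120,90),crop(b,180,100,120,90)]))
s=r.sense();print(s["eef_pos"],s["orientation"],s["grip_width"])
E
```

```text
[490.65640158  82.65005475 151.02260903] [ 6.90073118e-01  7.23739608e-01 -3.47858251e-05  2.66936592e-04] 24.0054197070422
```

View pics/crop2.png

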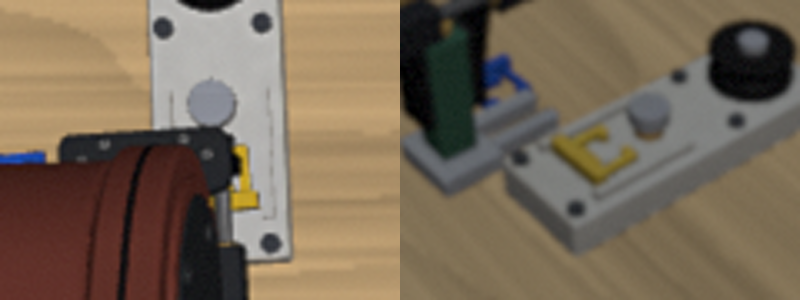

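The side crop shows the fork held level behind the channel, with tines at (540,115). The clip is still at (595,155) and the shaft at (648,115). The gripper hides most of the top view. Lowering to about 3 mm above the deck.

Request:
{"op": "move_arm", "data": {
  "plan": [
    [0,0.08,-2,0],
    [0,0,-2,0],
    [0,0,-0.8,0],
    [0,0,-0.4,0],
    [0,0,0,0],
    [0,0,0,0]
  ]
}}

```text
clock: 7.05
eef_pos: [491.2, 83.6, 99.3]
orientation: [0.69, 0.723, 0.0, 0.0]
contact_force: [0.7, 0.1, -1.1]
grip_width: 23.5
finger_force: 40.0
```

```bash
python3 - <<'E'
from h import *
a=cam("top");b=cam("side")
def crop(c,x,y,w,h): return cv2.resize(c["image"][y:y+h,x:x+w],(800,600),interpolation=cv2.INTER_CUBIC)
save("crop3.png",crop(b,190,110,100,75))
s=r.sense();print(s["eef_pos"],s["orientation"],s["contact_force"])
E
```

```text
[491.09804831  83.75300753  99.17545461] [6.90272353e-01 7.23549430e-01 3.89420632e-04 3.86038116e-04] [ 0.65065546  0.02632499 -2.42863885]
```

View pics/crop3.png

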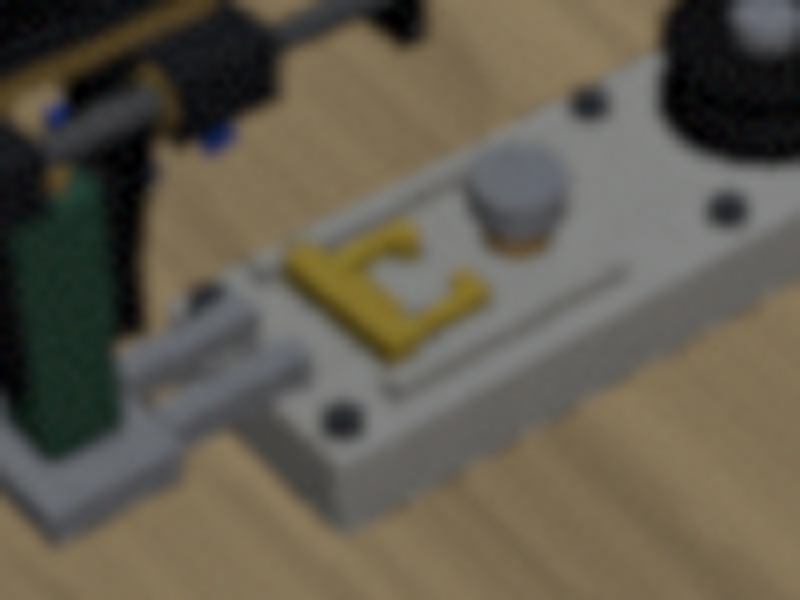

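The tines are centred between the ribs at crop (275,330), with the clip ahead at (345,305). Pushing slowly along the channel.

Request:
{"op": "move_arm", "data": {
  "plan": [
    [0.4,0.02,0,0],
    [0.4,0.02,0,0],
    [0.4,0.02,0,0],
    [0.4,0.02,0,0],
    [0.4,0.02,0,0],
    [0.4,0.02,0,0],
    [0.4,0.02,0,0],
    [0.4,0.02,0,0],
    [0.3,0.01,0,0],
    [0,0,0,0]
  ]
}}

```text
clock: 8.4
eef_pos: [525.9, 85.4, 98.6]
orientation: [0.69, 0.724, 0.0, 0.0]
contact_force: [-0.1, 0.5, -3.1]
grip_width: 24.3
finger_force: 40.0
```

Request:
{"op": "move_arm", "data": {
  "plan": [
    [0.3,0.01,0,0],
    [0.3,0.01,0,0],
    [0.3,0.01,0,0],
    [0.3,0.02,0,0],
    [0.3,0.01,0,0],
    [0,0,0,0]
  ]
}}

```text
clock: 9.15
eef_pos: [540.2, 86.0, 98.1]
orientation: [0.69, 0.724, -0.0, -0.0]
contact_force: [-0.2, 0.2, -2.1]
grip_width: 24.3
finger_force: 40.0
```

Request:
{"op": "move_arm", "data": {
  "plan": [
    [0.2,0.01,0,0],
    [0.2,0.01,0,0],
    [0,0,0,0]
  ]
}}

```text
clock: 9.52
eef_pos: [545.2, 86.2, 98.8]
orientation: [0.69, 0.724, 0.0, 0.0]
contact_force: [0.5, -0.6, -0.9]
grip_width: 23.6
finger_force: 40.0
```

```bash
python3 - <<'E'
from h import *
b=cam("side")
save("crop4.png",cv2.resize(b["image"][110:185,190:290],(800,600),interpolation=cv2.INTER_CUBIC))
s=r.sense();print(s["eef_pos"],s["contact_force"])
E
```

```text
[545.10367351  86.23907116  98.76743526] [-0.12156455  0.42253326 -2.29169058]
```

View pics/crop4.png

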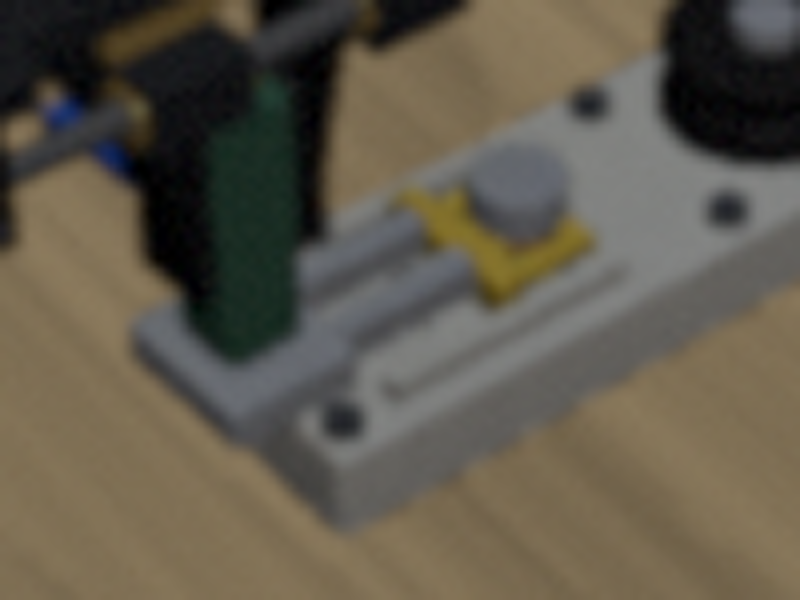

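The clip now encloses the shaft, with its bridge at (470,245). I feel no reaction force yet, so I'll push gently until it meets the firm stop.

Request:
{"op": "move_arm", "data": {
  "plan": [
    [0.1,0,0,0],
    [0.1,0.01,0,0],
    [0,0,0,0]
  ]
}}

```text
clock: 9.95
eef_pos: [545.6, 86.3, 98.3]
orientation: [0.69, 0.724, -0.001, -0.001]
contact_force: [-5.0, -0.4, 2.4]
grip_width: 23.8
finger_force: 40.0
```

```bash
python3 -c "
from h import *
s=r.sense();print(s['eef_pos'],s['contact_force'])"
```

```text
[545.57985039  86.27251262  98.3279079 ] [-4.98500676 -0.38187271  2.44206762]
```

Request:
{"op": "move_arm", "data": {
  "plan": [
    [0.1,0,0,0],
    [0.1,0.01,0,0],
    [0.1,0,0,0],
    [0,0,0,0]
  ]
}}

```text
clock: 10.45
eef_pos: [546.1, 86.4, 97.8]
orientation: [0.69, 0.724, -0.003, -0.003]
contact_force: [-13.7, -0.5, 9.1]
grip_width: 24.0
finger_force: 40.0
```

Firm stop reached: 13.7 N with no further travel. Backing out and lowering onto the bench.

Request:
{"op": "move_arm", "data": {
  "plan": [
    [-0.5,-0.02,0,0],
    [-0.5,-0.02,0,0],
    [-1,-0.05,0,0],
    [-2,-0.09,0,0],
    [-2,-0.09,0,0],
    [-2,-0.09,0,0],
    [-2,-0.09,0,0],
    [-1,0,0,0],
    [0,0,0,0]
  ]
}}

```text
clock: 11.58
eef_pos: [439.4, 81.9, 98.7]
orientation: [0.69, 0.724, 0.0, 0.0]
contact_force: [-0.9, -1.1, -2.3]
grip_width: 23.4
finger_force: 40.0
```

```bash
python3 - <<'E'
from h import *
a=cam("top");b=cam("side")
def crop(c,x,y,w,h): return cv2.resize(c["image"][y:y+h,x:x+w],(400,300),interpolation=cv2.INTER_CUBIC)
save("crop5.png",np.hstack([crop(a,140,115,80,60),crop(b,170,110,100,75)]))
s=r.sense();print(s["eef_pos"],s["orientation"],s["contact_force"])
E
```

```text
[440.44471731  81.89302354  98.96424769] [6.90329347e-01 7.23494865e-01 5.24779635e-04 5.45865064e-04] [ 0.4743361  -0.00717038 -1.74910175]
```

View pics/crop5.png

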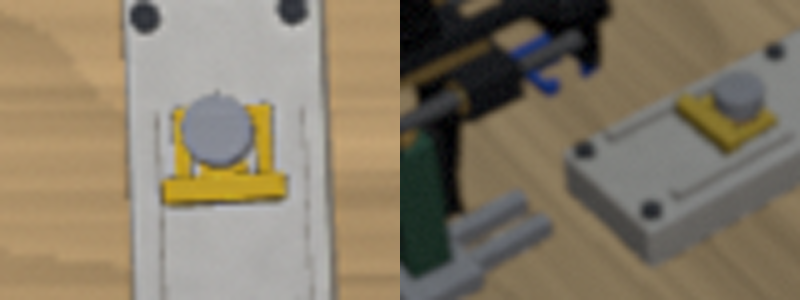

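The clip sits round the shaft: its bridge is at crop (225,190) and the jaws reach past the shaft centre at (217,130). Lowering the fork.

Request:
{"op": "move_arm", "data": {
  "plan": [
    [0,0,-1,0],
    [0,0,-1,0],
    [0,0,-0.6,0],
    [0,0,-0.4,0],
    [0,0,-0.2,0],
    [0,0,-0.1,0],
    [0,0,0,0]
  ]
}}

```text
clock: 12.55
eef_pos: [439.8, 81.9, 65.7]
orientation: [0.69, 0.724, 0.0, 0.0]
contact_force: [-0.6, 0.5, -1.3]
grip_width: 23.7
finger_force: 40.0
```

Request:
{"op": "move_arm", "data": {
  "plan": [
    [0,0,-0.05,0],
    [0,0,-0.05,0],
    [0,0,0,0]
  ]
}}

```text
clock: 12.92
eef_pos: [439.9, 81.9, 65.4]
orientation: [0.69, 0.724, 0.0, 0.0]
contact_force: [-3.4, 0.7, 5.4]
grip_width: 24.2
finger_force: 40.0
```

Contact with the bench. Opening the gripper and rising.

Request:
{"op": "move_arm", "data": {
  "plan": [
    [0,0,0,0],
    [0,0,0,0],
    [0,0,0,0],
    [0,0,0,0],
    [0,0,0,0],
    [0,0,0,0]
  ],
  "hand": -1
}}

```text
clock: 13.68
eef_pos: [439.6, 81.9, 64.5]
orientation: [0.69, 0.724, -0.0, -0.0]
contact_force: [-0.9, -0.4, 0.4]
grip_width: 76.0
finger_force: 0.0
```

Request:
{"op": "move_arm", "data": {
  "plan": [
    [0,0,1,0],
    [0,0,3,0],
    [0,0,4,0],
    [0,0,4,0],
    [0,0,3,0],
    [-1,-4,0,0],
    [-1,-5,0,0],
    [-1,-5,0,0],
    [0,-5,0,0],
    [0,0,0,0]
  ]
}}

```text
clock: 14.92
eef_pos: [409.5, -110.9, 215.5]
orientation: [0.692, 0.722, -0.0, 0.001]
contact_force: [-0.6, 0.3, 0.1]
grip_width: 87.3
finger_force: 0.0
```

```bash
python3 - <<'E'
from h import *
a=cam("top");b=cam("side")
save("end.png",cv2.resize(np.hstack([a["image"],b["image"]]),(800,300),interpolation=cv2.INTER_AREA))
s=r.sense();print(s["eef_pos"],s["contact_force"],s["clock"])
E
```

```text
[ 409.55446983 -108.19816348  214.9658525 ] [-0.3706676  -0.46141755  0.3333979 ] 15.025
```

View pics/end.png

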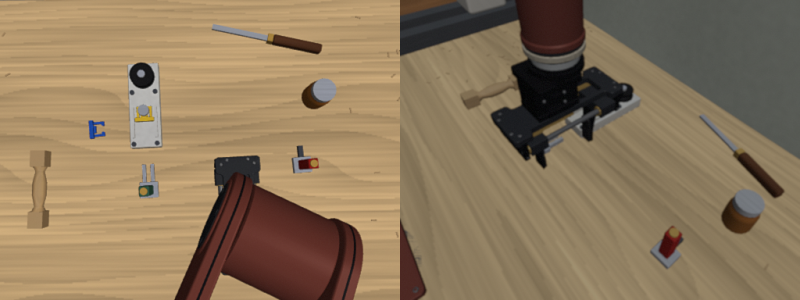

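In the top view the fork stands upright at (148,180), clear of the bracket. The clip is home at (143,113) and the drift is unmoved at (306,162).

```bash
python3 -c "
from workcell import r
print(r.hand_in())"
```

```text
the job is handed in; nothing more can be done
None
```

The clip is snapped home on the shaft, the fork stands upright on the bench clear of the bracket, the drift is where it was, and the job is handed in (clock about 15 s; no verdict was returned).

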